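# Set the regulating valve by one turn and open the isolator

### The job

On the pipe rig in the red tray, push the valve's hand wheel round by its upright handle, clockwise seen from above, through exactly one full turn, so that the handle stops where it started. Then push the lever of the ball valve on the same pipe fully round until it lies along the pipe, to open it. Only push with the fingertips, gently; do not pinch the handle, and leave the loose things in the tray where they lie.

Things in the scene. Friction and masses are not known exactly. Their poses are not given: they have to be found in the camera images.
- rig: The fixed pipe rig, one piece, bolted to the bench: red drip tray 360 x 600 mm, rim 28 mm high, with a plywood board (130 x 520 mm, top 19 mm high) and one copper pipe (28 mm thick, axis 45 mm high, top of the valve bodies 66 mm) along the rig's y axis. Origin: centre of the tray's underside, on the bench; z up. The hand wheel is on the +y half, the ball valve on the -y half.
- wheel_hub (a point): Point on the vertical axis of the hand wheel, at rim height (98 mm above the bench). The wheel: dark steel, 3 spokes, rim circle of 60 mm radius (middle of a 12 mm thick rim, top 104 mm high), hub 28 mm wide, top 107 mm high. Fixed to the rig 115 mm from its origin along +y.
- wheel_handle: The wheel's black plastic handle, an upright round grip 18 to 21 mm thick on the rim at the end of a spoke, 60 mm from the wheel's axis. Origin: its middle, 126 mm above the bench; it stands from 104 to 150 mm and goes round with the wheel (and spins loosely about its own upright axis, so its own yaw means nothing).
- wheel (a joint): Angle of the hand wheel (rad), growing clockwise seen from above; at 0 the handle lies on the rig's +x side of the hub. One turn is 6.283. It starts anywhere from 0 to 5.4, turns from -0.5 to 14 with no stop at the wanted place, and stays where it is left; about 2 to 3 N at the handle moves it.
- lever_pivot (a point): Point on the vertical axis of the ball valve's lever, at the lever's mid-height, 80 mm above the bench; 115 mm from the rig's origin along -y.
- lever_end (a point): Free end of the ball-valve lever, at mid-height, 90 mm from its pivot. The lever is level: grey sleeve 18 mm wide and 18 mm high (71 to 89 mm above the bench) from 24 to 90 mm out from the pivot.
- lever (a joint): Angle of the lever (rad), growing anticlockwise seen from above: 0 = across the pipe, pointing to the rig's -x (the robot's side), shut; 1.571 = along the pipe, pointing to the rig's -y (away from the wheel), open; stops at both. It starts between 0 and 0.25 and stays where it is left; about 2 to 3 N at its end moves it.
- wrench: Loose steel wrench, 150 mm long, lying flat on the tray floor on the rig's +x side; bystander. Origin: centre of its underside.
- tape_roll: Loose white roll of tape, ring 60 mm across, 38 mm hole, 19 mm high, lying flat on the tray floor; bystander. Origin: centre of its underside.
- junction_box: Loose white junction box 50 x 70 x 29 mm on the tray floor; bystander. Origin: centre of its underside.
- elbow: Loose copper pipe elbow, two 45 mm arms of 25 mm thick tube, lying on the tray floor; bystander. Origin: under its corner.

How it is judged:
By the outcome, as a careful person would: the job done as asked, in the order asked, and still so for the second after the job is handed in, with the robot touching nothing.
It also fails if it takes over 67 s, if anything falls off the work surface, if the arm or the gripper's body presses on something with over 40 N, if the wrist force passes 120 N, or if a joint passes its speed limit or range.

### The arm

A 6-joint arm with a two-finger parallel gripper is mounted at the origin on the work surface. World frame = base frame: x ahead of the robot, y to its left, z up, the work surface at z = 0. Lengths are in mm, angles in rad, forces in N, time in s.
With the tool pointing down it reaches from about 350 to 975 mm from the base axis. Payload 7.1 kg.
Tool frame: the origin (TCP) lies at the very end of the fingers, on their centre line; the grasp point (between the pads) lies 19 mm behind it (ctrl.pinch_z is the z of the grasp point in the tool frame, in mm); z points along the fingers, y is the direction in which the jaws open and shut (so a half turn about z gives the same grasp; the last joint's range is limited). The gripper opens to 88 mm and grips with 3 to 60 N. Pads are 20 mm wide; open, the fingers measure 115 mm over their backs; the gripper's body (75 mm by 178 mm) begins 61 mm behind the grasp point.
Start: joints at [-1.254, 0.423, 1.63, -0, 1.089, -0.019], TCP at [205.97, -590.069, 222.675] pointing down, gripper open.
Joint ranges: [-3, 3], [-0.9, 2.11], [0.09, 2.58], [-1.31, 4.45], [0.11, 2.69], [-2.54, 2.54]. Speed limits (rad/s): [2.39, 2.39, 3.01, 3.14, 3.14, 3.14].

### API

Orientations are given as a rotation vector (axis times angle).
In Python, from workcell import get_obs, optics, ctrl gives the robot as it stands.
- The arm moves only by the shell command python3 -m jog 'ROWS'. ROWS is a JSON object of lists of equal length, an entry for each row: "delta_rot": the turn, a rotation vector about the tool's x, y, z in rad, a list of three; "translation": the shift along the tool's x, y, z in mm, a list of three; "hand": the opening, from -1 (shut) to 1 (fully open). In form: {"delta_rot": [[rx, ry, rz], ...], "translation": [[x, y, z], ...], "hand": [hand, ...]}. A call has 1 to 5 rows; each row is the pose to reach, as a shift and turn from the pose commanded when the call began, along the tool's axes at that moment; what a row does not reach only later rows make up. A row lasts 1/10 s, in which the tool goes at most 50 mm and 8.59 degrees, less where a joint would pass 70% of its speed; a pose out of reach is approached as far as the arm can. A call with a gripper value outside its range is refused whole. The fingers move at their own pace and stop on an object; the grip force is fixed at half the most. Time passes only in rows, so rows that repeat a pose let the fingers close. It gives the time, the measured TCP pose, the force and the opening at its end, in the units of the state.
- get_obs(): the state, without advancing time (a new reading comes with each control period).
- optics.get_image(name): name is "scene" or "top" or "wrist"; returns the picture (480x640x3 uint8, red, green, blue); there is no depth.
- optics.calibration(name): a dict with "intrinsics" (3x3 intrinsics, pixels), "cam_to_world" (4x4, takes a point from camera to world coordinates). Camera axes: x right, y up, looking along -z (the intrinsics and any distortion apply to the point x, -y, -z); pixel columns grow to the right and rows downward; lengths in mm; the calibration is good to about 2 mm. The wrist camera is an equidistant fisheye: a pixel r from the principal point sees the ray r / f radians off the axis. A picture is of the moment at which its call begins: read the wrist's pose just before it. calibration takes no time and is no camera call; for the wrist camera it gives the pose at the moment of the call.
- ctrl.close_job(): hands the job in, once; it reports no verdict.
The state is a dict: "t": time; "qpos": joint angles; "qvel": joint speeds; "joint_torque": joint torques, N m; "ee_pos": TCP position; "orientation": TCP orientation; "ft_force": force on the tool from outside, world axes, zero at the start; "moment": the same for the moment, N m; "width": finger opening in mm.
Only numpy, scipy, OpenCV 4.12 (cv2) and the standard library are available. Lean on these libraries where they do the work, as an engineer would, in place of code of your own. Each camera call takes 0.05 s, during which the arm holds its last target. There are 200 camera calls.

## Working session

There is one attempt and no reset: what is moved stays moved. The work goes in short steps, Python scripts to look and compute and a shell command to move; the robot and the scene stay as the last step left them, time stands still between calls to the robot, and variables do not carry over. Pictures are saved under pics/ and viewed, about 8 in all and at most 12, crops included, and the job is handed in when it is done.

```bash
mkdir -p pics; ls
python3 - <<'E'
from workcell import get_obs, optics
import cv2
o=get_obs(); print({k:(v if isinstance(v,float) else [round(float(x),3) for x in v] if hasattr(v,'__len__') else v) for k,v in o.items()})
for n in ("top","scene"):
    c=optics.calibration(n); print(n,c["intrinsics"],c["cam_to_world"], [k for k in c])
    cv2.imwrite(f"pics/{n}0.png",optics.get_image(n)[:,:,::-1])
E
```

```text
pics
{'t': 0.0, 'qpos': [-1.254, 0.424, 1.631, -0.0, 1.089, -0.019], 'qvel': [-0.001, 0.0, -0.001, 0.001, 0.0, 0.001], 'joint_torque': [0.001, -54.462, -27.366, 0.065, 0.023, -0.0], 'ee_pos': [205.811, -589.555, 221.906], 'orientation': [-3.096, -0.525, 0.0], 'ft_force': [-0.59, -0.739, -0.597], 'moment': [0.085, 0.005, 0.049], 'width': 87.64808168775579}
top [[505.82498146   0.         312.01935181]
 [  0.         505.82498146 244.22915304]
 [  0.           0.           1.        ]] [[ 2.80473476e-02  9.92785878e-01 -1.16574215e-01  4.79871928e+02]
 [-9.99595024e-01  2.84167803e-02  1.50795880e-03  3.23364022e+00]
 [ 4.80974405e-03  1.16484711e-01  9.93180839e-01  8.21472677e+02]
 [ 0.00000000e+00  0.00000000e+00  0.00000000e+00  1.00000000e+00]] ['intrinsics', 'cam_to_world']
scene [[514.29554178   0.         318.70862393]
 [  0.         514.29554178 242.79017722]
 [  0.           0.           1.        ]] [[ 9.60997932e-02 -7.38499054e-01  6.67370944e-01  1.17756865e+03]
 [ 9.95366668e-01  7.34321227e-02 -6.20718929e-02 -8.61172012e+01]
 [-3.16643082e-03  6.70243889e-01  7.42134155e-01  7.64102443e+02]
 [ 0.00000000e+00  0.00000000e+00  0.00000000e+00  1.00000000e+00]] ['intrinsics', 'cam_to_world']
```

View pics/top0.png

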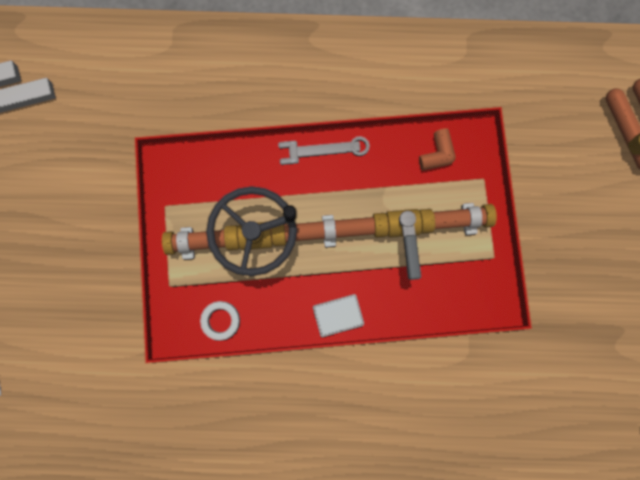

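View pics/scene0.png

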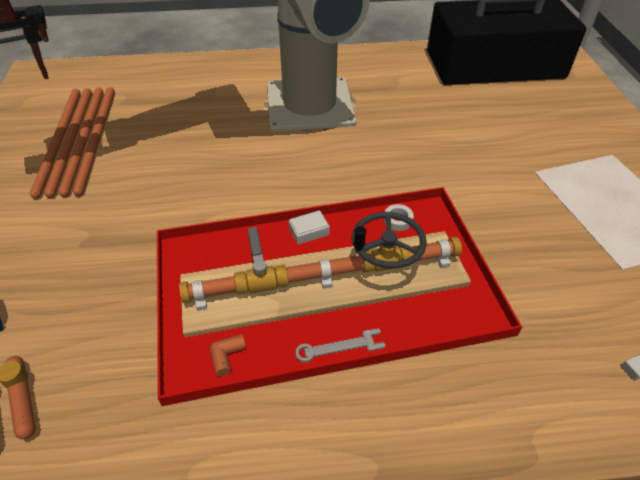

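The top view shows the wheel hub at (251,231), the handle at about (290,213), the lever pivot at (408,219) and the lever end at about (414,278). In the scene view, the hub is at (389,239) and the handle at (360,237).

```bash
cat > h.py <<'E'
import numpy as np, cv2
from workcell import get_obs, optics
def ray(n,u,v):
    c=optics.calibration(n);K=c["intrinsics"];T=c["cam_to_world"]
    d=np.array([(u-K[0,2])/K[0,0],-(v-K[1,2])/K[1,1],-1]);return T[:3,3],T[:3,:3]@d
def plane(n,u,v,z):
    o,d=ray(n,u,v);return o+d*(z-o[2])/d[2]
def rotx():
    from scipy.spatial.transform import Rotation as R
    return R.from_rotvec(get_obs()["orientation"]).as_matrix()
E
python3 - <<'E'
from h import *
im=cv2.imread("pics/top0.png"); hsv=cv2.cvtColor(im,cv2.COLOR_BGR2HSV)
# tray outline
red=cv2.inRange(hsv,(0,180,60),(6,255,255))|cv2.inRange(hsv,(174,180,60),(180,255,255))
cs=max(cv2.findContours(red,0,2)[0],key=cv2.contourArea)
b=cv2.approxPolyDP(cv2.convexHull(cs),8,True)[:,0]; print(b.tolist())
P=np.array([plane("top",*p,28) for p in b]); print(P.round(1).tolist(), P.mean(0))
print([np.linalg.norm(P[i]-P[i-1]).round(1) for i in range(len(P))])
# dark wheel
dark=(im.max(2)<75).astype(np.uint8)*255; dark[:,:190]=0;dark[:,312:]=0;dark[:180]=0;dark[280:]=0
c=max(cv2.findContours(dark,0,2)[0],key=cv2.contourArea); print("wheel",cv2.fitEllipse(c),cv2.boundingRect(c))
vd=(im.max(2)<30).astype(np.uint8)*255
vd[:,:190]=0;vd[:,312:]=0;vd[:180]=0;vd[280:]=0
n,l,s,ce=cv2.connectedComponentsWithStats(vd); print(s[1:].tolist(),ce[1:].round(1).tolist())
sc=cv2.imread("pics/scene0.png"); vd=(sc.max(2)<35).astype(np.uint8)*255
vd[:200]=0;vd[280:]=0;vd[:,:330]=0;vd[:,440:]=0
n,l,s,ce=cv2.connectedComponentsWithStats(vd); print("scene",s[1:].tolist(),ce[1:].round(1).tolist())
for u,v,z in((251,231,107),(290,213,150),(408,219,92),(414,278,89)):print(plane("top",u,v,z).round(1))
print("scene",plane("scene",389,239,107).round(1),plane("scene",360,237,126).round(1),plane("scene",254,229,89).round(1),plane("scene",260,268,92).round(1))
big=np.hstack([cv2.resize(im[170:300,190:320],None,fx=3,fy=3,interpolation=2),cv2.resize(sc[180:310,330:460],None,fx=3,fy=3,interpolation=2)])
cv2.imwrite("pics/crop0.png",big)
E
```

```text
[[500, 108], [530, 327], [146, 361], [136, 138]]
[[805.8, -298.7, 28.0], [453.3, -340.0, 28.0], [385.3, 251.8, 28.0], [737.7, 291.3, 28.0]] [595.52840653 -23.90113974  28.        ]
[np.float64(593.9), np.float64(354.9), np.float64(595.6), np.float64(354.6)]
wheel ((251.5718536376953, 231.0512237548828), (85.77244567871094, 89.70855712890625), 67.30447387695312) (207, 188, 90, 88)
[[285, 215, 10, 7, 44]] [[289.7, 218.4]]
scene [[354, 227, 11, 25, 218], [383, 242, 6, 4, 10], [391, 244, 4, 1, 4]] [[359.0, 238.1], [385.6, 244.0], [392.5, 244.0]]
[580.2  89.6 107. ]
[600.1  33.  150. ]
[ 606.6 -137.1   92. ]
[ 520.9 -146.9   89. ]
scene [589.9  90.9 107. ] [597.5  37.9 126. ] [ 525.3 -143.2   89. ] [ 620.4 -134.    92. ]
```

View pics/crop0.png

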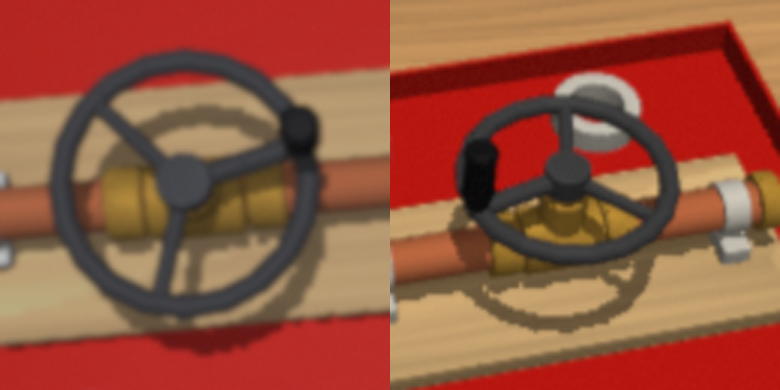

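The crop gives the hub at top pixel (251,230.3) and the handle top at (289.7,212.3). In the scene view the hub is at (389,235.7) and the handle top at (360.3,230). From hub to handle is 60 mm, as it should be. The wheel angle is about 1.34 rad. Next I'll close the fingers and square the tool to the world axes while I refine these points.

```bash
python3 -m jog '{"delta_rot":[[0,0,0.12],[0,0,0.24],[0,0,0.335],[0,0,0.335]],"translation":[[0,0,0],[0,0,0],[0,0,0],[0,0,0]],"hand":[-1,-1,-1,-1]}'
python3 - <<'E'
from h import *
def tri(a,b):
    A=[];y=[]
    for n,u,v in(("top",*a),("scene",*b)):
        o,d=ray(n,u,v);d/=np.linalg.norm(d);M=np.eye(3)-np.outer(d,d);A.append(M);y.append(M@o)
    return np.linalg.lstsq(np.vstack(A),np.hstack(y),rcond=None)[0].round(1)
print("hub",tri((251,230.3),(389,235.7)),"handle top",tri((289.7,212.3),(360.3,230)))
print("pivot",tri((408,218),(260,267)),"end",tri((414,278),(254,229)))
print(rotx().round(4).tolist(),get_obs()["ee_pos"],get_obs()["qpos"])
E
```

```text
t: 0.5
ee_pos: [205.8, -589.8, 222.3]
orientation: [-3.141, 0.0, 0.0]
ft_force: [0.9, -0.6, -0.8]
width: 59.4
hub [581.6  91.1 106.3] handle top [601.7  35.  147.8]
pivot [ 609.9 -136.7   82.7] end [ 521.3 -145.5   85.4]
[[1.0, -0.0, -0.0003], [-0.0, -1.0, 0.0008], [-0.0003, -0.0008, -1.0]] [ 205.84357608 -589.80778177  222.25766702] [-1.25405226e+00  4.23504796e-01  1.63031815e+00 -2.23559686e-05
  1.08859769e+00  3.16800311e-01]
```

```bash
python3 -m jog '{"delta_rot":[[0,0,0],[0,0,0],[0,0,0],[0,0,0],[0,0,0]],"translation":[[21,-33,0],[43,-65,0],[64,-98,0],[86,-130,0],[107,-163,0]],"hand":[-1,-1,-1,-1,-1]}'
python3 -m jog '{"delta_rot":[[0,0,0],[0,0,0],[0,0,0],[0,0,0],[0,0,0]],"translation":[[21,-33,0],[43,-65,0],[64,-98,0],[86,-130,0],[107,-163,0]],"hand":[-1,-1,-1,-1,-1]}'
python3 -m jog '{"delta_rot":[[0,0,0],[0,0,0],[0,0,0],[0,0,0],[0,0,0]],"translation":[[21,-33,0],[43,-65,0],[64,-98,0],[86,-130,0],[107,-163,0]],"hand":[-1,-1,-1,-1,-1]}'
python3 -m jog '{"delta_rot":[[0,0,0],[0,0,0],[0,0,0],[0,0,0],[0,0,0]],"translation":[[21,-33,0],[43,-65,0],[64,-98,0],[86,-130,0],[107,-163,0]],"hand":[-1,-1,-1,-1,-1]}'
```

```text
t: 1.0
ee_pos: [313.4, -425.6, 222.6]
orientation: [-3.142, -0.005, -0.0]
ft_force: [0.6, -0.6, -0.5]
width: 19.7
t: 1.5
ee_pos: [420.4, -262.5, 222.7]
orientation: [3.141, 0.006, 0.0]
ft_force: [0.6, 0.1, 0.0]
width: 0.0
t: 2.0
ee_pos: [527.3, -99.3, 222.6]
orientation: [3.142, 0.006, -0.0]
ft_force: [0.6, -0.7, -0.3]
width: 0.1
t: 2.5
ee_pos: [634.0, 63.7, 222.4]
orientation: [3.141, 0.006, -0.001]
ft_force: [-0.0, -0.3, 0.4]
width: 0.2
```

```bash
python3 -m jog '{"delta_rot":[[0,0,0],[0,0,0],[0,0,0],[0,0,0],[0,0,0]],"translation":[[0,0,25],[0,0,50],[0,0,75],[0,0,100],[0,0,106]],"hand":[-1,-1,-1,-1,-1]}'
python3 - <<'E'
from h import *
cv2.imwrite("pics/w1.png",optics.get_image("wrist")[:,:,::-1])
E
```

```text
t: 3.0
ee_pos: [631.3, 62.2, 113.6]
orientation: [3.141, 0.005, -0.008]
ft_force: [-0.3, 0.1, 0.4]
width: 0.1
```

View pics/w1.png

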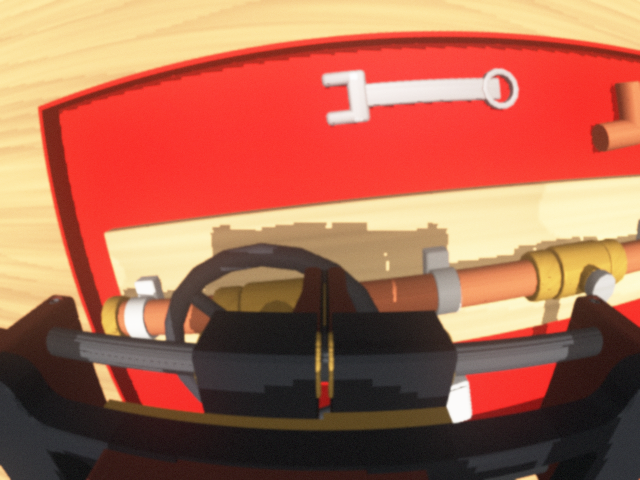

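The wrist view shows the closed fingers (at about (325,350)) over the rim, clear of the handle, which they hide. Now I'll creep to first contact.

```bash
python3 -m jog '{"delta_rot":[[0,0,0],[0,0,0],[0,0,0]],"translation":[[-3,6,0],[-5,11,0],[-5,11,0]],"hand":[-1,-1,-1]}'
```

```text
t: 3.35
ee_pos: [628.9, 50.4, 118.1]
orientation: [-3.142, -0.0, -0.003]
ft_force: [-1.0, -0.7, 0.4]
width: 0.7
```

```bash
python3 -m jog '{"delta_rot":[[0,0,0],[0,0,0],[0,0,0]],"translation":[[-1.5,0.7,0],[-3,1.4,0],[-3,1.4,0]],"hand":[-1,-1,-1]}'
python3 -m jog '{"delta_rot":[[0,0,0],[0,0,0],[0,0,0]],"translation":[[-1,0.7,0],[-1.5,1.4,0],[-1.5,1.4,0]],"hand":[-1,-1,-1]}'
```

```text
t: 3.65
ee_pos: [625.3, 49.8, 117.0]
orientation: [-3.142, -0.001, -0.0]
ft_force: [0.8, 0.8, -0.5]
width: 0.5
t: 3.95
ee_pos: [624.3, 48.6, 116.8]
orientation: [-3.141, -0.001, -0.001]
ft_force: [0.1, 0.2, 0.1]
width: 0.8
```

```bash
python3 -m jog '{"delta_rot":[[0,0,0],[0,0,0]],"translation":[[-0.8,0.7,0],[-0.8,0.7,0]],"hand":[-1,-1]}'
python3 -m jog '{"delta_rot":[[0,0,0],[0,0,0]],"translation":[[-0.8,0.7,0],[-0.8,0.7,0]],"hand":[-1,-1]}'
python3 -m jog '{"delta_rot":[[0,0,0],[0,0,0]],"translation":[[-0.8,0.7,0],[-0.8,0.7,0]],"hand":[-1,-1]}'
```

```text
t: 4.15
ee_pos: [623.4, 47.8, 116.8]
orientation: [-3.142, -0.001, -0.001]
ft_force: [1.6, 0.4, -0.5]
width: 0.6
t: 4.35
ee_pos: [622.4, 47.0, 116.8]
orientation: [-3.142, -0.001, -0.0]
ft_force: [1.9, 0.9, 0.6]
width: 0.6
t: 4.55
ee_pos: [621.5, 46.3, 116.7]
orientation: [3.142, 0.001, -0.0]
ft_force: [1.3, 0.1, 0.8]
width: 0.5
```

```bash
python3 -m jog '{"delta_rot":[[0,0,0],[0,0,0]],"translation":[[-0.8,0.7,0],[-0.8,0.7,0]],"hand":[-1,-1]}'
python3 -m jog '{"delta_rot":[[0,0,0],[0,0,0]],"translation":[[-0.8,0.7,0],[-0.8,0.7,0]],"hand":[-1,-1]}'
python3 -c "
from h import *
cv2.imwrite('pics/s2.png',optics.get_image('scene')[:,:,::-1]); t=optics.get_image('top')[:,:,::-1]
s=cv2.imread('pics/s2.png')
cv2.imwrite('pics/c2.png',np.hstack([cv2.resize(t[170:300,190:320],None,fx=3,fy=3,interpolation=2),cv2.resize(s[180:310,330:460],None,fx=3,fy=3,interpolation=2)]))"
```

```text
t: 4.75
ee_pos: [620.7, 45.6, 116.7]
orientation: [3.142, 0.001, -0.0]
ft_force: [1.6, 0.1, 0.8]
width: 0.6
t: 4.95
ee_pos: [619.9, 44.8, 116.7]
orientation: [3.142, 0.001, -0.0]
ft_force: [2.4, -0.0, 0.4]
width: 0.5
```

View pics/c2.png

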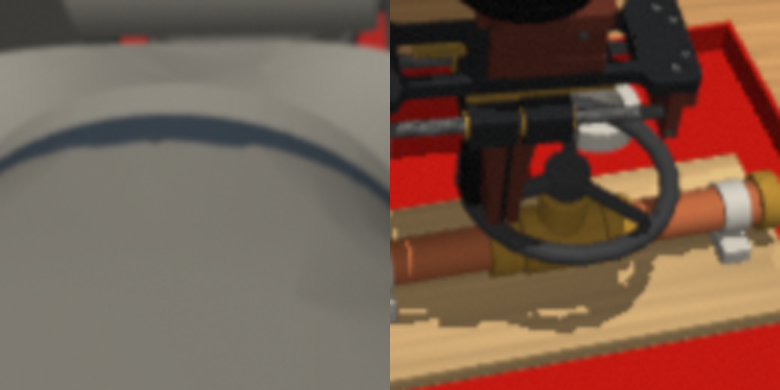

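The scene crop shows the fingertips (at about (505,180)) on the handle. The force is a steady 1.5–2.4 N along +x, starting at about x=623, so there is light contact. I'll work out the arc steps next.

Run:
```python
import numpy as np
p=lambda a:60*np.array([np.cos(np.radians(a)),-np.sin(np.radians(a))])
for s in range(-50,-410,-30):
    print(s,[ (p(s-6*k)-p(s)).round(1).tolist() for k in range(1,6)])
```

```text
-50 [[-5.0, 3.8], [-10.4, 7.0], [-16.1, 9.7], [-22.0, 11.7], [-28.1, 13.1]]
-80 [[-6.2, 0.8], [-12.5, 0.9], [-18.8, 0.3], [-24.9, -0.9], [-30.9, -2.7]]
-110 [[-5.8, -2.5], [-11.3, -5.5], [-16.4, -9.1], [-21.2, -13.2], [-25.4, -17.8]]
-140 [[-3.8, -5.0], [-7.0, -10.4], [-9.7, -16.1], [-11.7, -22.0], [-13.1, -28.1]]
-170 [[-0.8, -6.2], [-0.9, -12.5], [-0.3, -18.8], [0.9, -24.9], [2.7, -30.9]]
-200 [[2.5, -5.8], [5.5, -11.3], [9.1, -16.4], [13.2, -21.2], [17.8, -25.4]]
-230 [[5.0, -3.8], [10.4, -7.0], [16.1, -9.7], [22.0, -11.7], [28.1, -13.1]]
-260 [[6.2, -0.8], [12.5, -0.9], [18.8, -0.3], [24.9, 0.9], [30.9, 2.7]]
-290 [[5.8, 2.5], [11.3, 5.5], [16.4, 9.1], [21.2, 13.2], [25.4, 17.8]]
-320 [[3.8, 5.0], [7.0, 10.4], [9.7, 16.1], [11.7, 22.0], [13.1, 28.1]]
-350 [[0.8, 6.2], [0.9, 12.5], [0.3, 18.8], [-0.9, 24.9], [-2.7, 30.9]]
-380 [[-2.5, 5.8], [-5.5, 11.3], [-9.1, 16.4], [-13.2, 21.2], [-17.8, 25.4]]
```

```bash
python3 -m jog '{"delta_rot":[[0,0,0],[0,0,0],[0,0,0],[0,0,0],[0,0,0]],"translation":[[-5,3.8,0],[-10.4,7,0],[-16,9.7,0],[-22,11.7,0],[-28,13,0]],"hand":[-1,-1,-1,-1,-1]}'
python3 -m jog '{"delta_rot":[[0,0,0],[0,0,0],[0,0,0],[0,0,0],[0,0,0]],"translation":[[-6.2,0.8,0],[-12.5,1,0],[-18.8,0.3,0],[-25,-1,0],[-31,-2.7,0]],"hand":[-1,-1,-1,-1,-1]}'
python3 -m jog '{"delta_rot":[[0,0,0],[0,0,0],[0,0,0],[0,0,0],[0,0,0]],"translation":[[-5.8,-2.5,0],[-11.3,-5.5,0],[-16.4,-9,0],[-21,-13,0],[-25.4,-17.8,0]],"hand":[-1,-1,-1,-1,-1]}'
python3 -c "
from h import *
cv2.imwrite('pics/s3.png',optics.get_image('scene')[100:330,250:550,::-1].repeat(2,0).repeat(2,1))"
```

```text
t: 5.55
ee_pos: [591.3, 31.7, 116.7]
orientation: [-3.142, -0.001, 0.0]
ft_force: [2.5, 0.2, 0.3]
width: 0.4
t: 6.05
ee_pos: [560.4, 34.6, 116.7]
orientation: [3.141, 0.001, -0.0]
ft_force: [2.4, -1.5, 0.5]
width: 1.0
t: 6.55
ee_pos: [534.7, 52.6, 116.5]
orientation: [3.141, 0.001, -0.001]
ft_force: [0.3, -2.2, -0.7]
width: 0.6
```

View pics/s3.png

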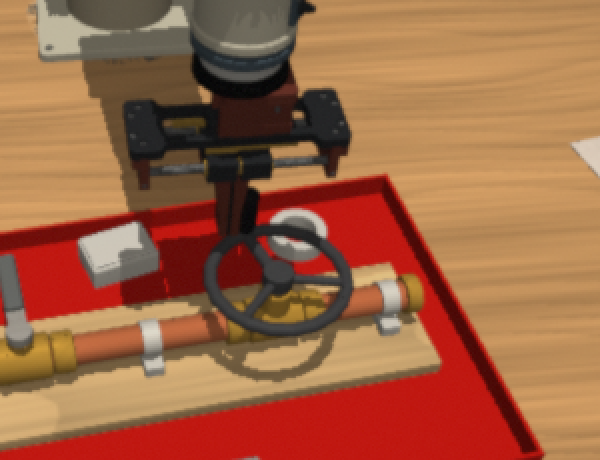

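The handle, at (250,210), is going round just ahead of the fingers, at 2–3 N. I'll carry on.

```bash
python3 -m jog '{"delta_rot":[[0,0,0],[0,0,0],[0,0,0],[0,0,0],[0,0,0]],"translation":[[-3.8,-5,0],[-7,-10.4,0],[-9.7,-16,0],[-11.7,-22,0],[-13,-28,0]],"hand":[-1,-1,-1,-1,-1]}'
python3 -m jog '{"delta_rot":[[0,0,0],[0,0,0],[0,0,0],[0,0,0],[0,0,0]],"translation":[[-0.8,-6.2,0],[-1,-12.5,0],[-0.3,-18.8,0],[1,-25,0],[2.7,-31,0]],"hand":[-1,-1,-1,-1,-1]}'
python3 -m jog '{"delta_rot":[[0,0,0],[0,0,0],[0,0,0],[0,0,0],[0,0,0]],"translation":[[2.5,-5.8,0],[5.5,-11.3,0],[9,-16.4,0],[13,-21,0],[17.8,-25.4,0]],"hand":[-1,-1,-1,-1,-1]}'
python3 -m jog '{"delta_rot":[[0,0,0],[0,0,0],[0,0,0],[0,0,0],[0,0,0]],"translation":[[5,-3.8,0],[10.4,-7,0],[16,-9.7,0],[22,-11.7,0],[28,-13,0]],"hand":[-1,-1,-1,-1,-1]}'
```

```text
t: 7.1
ee_pos: [522.3, 80.9, 116.6]
orientation: [3.142, 0.001, -0.0]
ft_force: [0.6, -2.1, -0.2]
width: 0.0
t: 7.6
ee_pos: [525.3, 111.9, 116.7]
orientation: [3.142, 0.001, -0.0]
ft_force: [-0.1, -3.9, -0.2]
width: 0.5
t: 8.1
ee_pos: [543.1, 137.3, 116.6]
orientation: [-3.141, -0.001, 0.001]
ft_force: [-2.6, -0.9, 0.6]
width: 0.4
t: 8.6
ee_pos: [571.5, 150.0, 116.6]
orientation: [-3.142, -0.001, 0.0]
ft_force: [-2.4, -0.1, 0.3]
width: 0.7
```

```bash
python3 -m jog '{"delta_rot":[[0,0,0],[0,0,0],[0,0,0],[0,0,0],[0,0,0]],"translation":[[6.2,-0.8,0],[12.5,-1,0],[18.8,-0.3,0],[25,1,0],[31,2.7,0]],"hand":[-1,-1,-1,-1,-1]}'
python3 -m jog '{"delta_rot":[[0,0,0],[0,0,0],[0,0,0],[0,0,0],[0,0,0]],"translation":[[5.8,2.5,0],[11.3,5.5,0],[16.4,9,0],[21,13,0],[25.4,17.8,0]],"hand":[-1,-1,-1,-1,-1]}'
python3 -m jog '{"delta_rot":[[0,0,0],[0,0,0],[0,0,0],[0,0,0],[0,0,0]],"translation":[[3.8,5,0],[7,10.4,0],[9.7,16,0],[11.7,22,0],[13,28,0]],"hand":[-1,-1,-1,-1,-1]}'
```

```text
t: 9.1
ee_pos: [602.3, 146.9, 116.6]
orientation: [3.142, 0.001, -0.001]
ft_force: [-2.5, 0.0, 0.2]
width: 0.5
t: 9.6
ee_pos: [628.1, 129.2, 116.8]
orientation: [-3.141, -0.001, -0.001]
ft_force: [-0.8, 2.6, -1.2]
width: 0.5
t: 10.1
ee_pos: [640.6, 100.9, 116.7]
orientation: [-3.142, -0.001, -0.0]
ft_force: [-0.1, 2.5, -0.8]
width: 0.5
```

```bash
python3 -m jog '{"delta_rot":[[0,0,0],[0,0,0],[0,0,0],[0,0,0],[0,0,0]],"translation":[[0.8,6.2,0],[1,12.5,0],[0.3,18.8,0],[-1,25,0],[-2.7,31,0]],"hand":[-1,-1,-1,-1,-1]}'
python3 -m jog '{"delta_rot":[[0,0,0],[0,0,0],[0,0,0],[0,0,0],[0,0,0]],"translation":[[-1.5,3.8,0],[-3.2,7.5,0],[-5.3,11,0],[-7.6,14.5,0],[-9,16.2,0]],"hand":[-1,-1,-1,-1,-1]}'
python3 -m jog '{"delta_rot":[[0,0,0],[0,0,0],[0,0,0]],"translation":[[-1.2,1.3,0],[-2.5,2.6,0],[-3,3.2,0]],"hand":[-1,-1,-1]}'
```

```text
t: 10.6
ee_pos: [637.5, 70.0, 116.6]
orientation: [-3.141, -0.001, 0.0]
ft_force: [-1.2, 3.2, -1.2]
width: 0.5
t: 11.1
ee_pos: [628.8, 53.7, 116.8]
orientation: [3.141, 0.001, 0.001]
ft_force: [0.5, 1.5, -0.7]
width: 0.4
t: 11.4
ee_pos: [625.8, 50.9, 116.8]
orientation: [3.142, 0.001, 0.0]
ft_force: [2.0, 0.8, -0.6]
width: 0.5
```

```bash
python3 -m jog '{"delta_rot":[[0,0,0],[0,0,0],[0,0,0],[0,0,0],[0,0,0]],"translation":[[4,-4,0],[10,-13,0],[10,-13,-30],[10,-13,-70],[10,-13,-105]],"hand":[-1,-1,-1,-1,-1]}'
python3 -m jog '{"delta_rot":[[0,0,0],[0,0,0],[0,0,0],[0,0,0],[0,0,0]],"translation":[[-20,40,0],[-40,80,0],[-60,120,0],[-80,160,0],[-100,200,0]],"hand":[-1,-1,-1,-1,-1]}'
python3 -m jog '{"delta_rot":[[0,0,0],[0,0,0],[0,0,0],[0,0,0],[0,0,0]],"translation":[[-20,40,0],[-40,80,0],[-60,120,0],[-80,160,0],[-100,200,0]],"hand":[-1,-1,-1,-1,-1]}'
python3 -c "
from h import *
t=optics.get_image('top')[:,:,::-1];s=optics.get_image('scene')[:,:,::-1]
cv2.imwrite('pics/top4.png',t);cv2.imwrite('pics/scene4.png',s)
f=lambda n,a,b:cv2.resize(cv2.imread('pics/'+n)[a:a+100,b:b+130],None,fx=3,fy=3,interpolation=2)
cv2.imwrite('pics/c4.png',np.vstack([np.hstack([f('top0.png',180,190),f('top4.png',180,190)]),np.hstack([f('scene0.png',190,330),f('scene4.png',190,330)])])[:600])"
```

```text
t: 11.9
ee_pos: [636.0, 64.7, 222.9]
orientation: [3.141, 0.002, -0.001]
ft_force: [-0.3, -0.2, -0.0]
width: 0.4
t: 12.4
ee_pos: [535.5, -137.0, 221.9]
orientation: [3.141, 0.003, 0.0]
ft_force: [0.4, 0.5, -0.5]
width: 0.5
t: 12.9
ee_pos: [435.7, -337.5, 221.9]
orientation: [3.141, 0.002, 0.0]
ft_force: [0.7, -1.0, -0.2]
width: 0.6
```

View pics/c4.png

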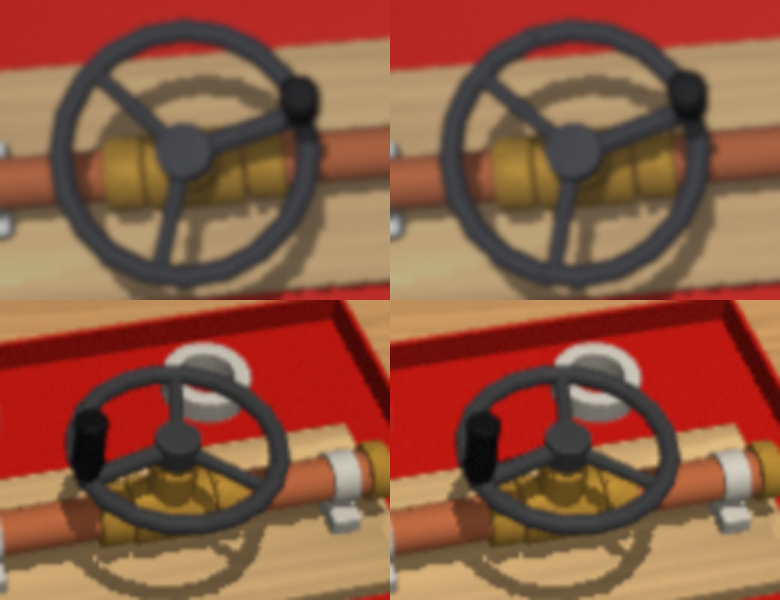

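Top crops: the handle top has moved from (299,100) to (297,94), so the wheel is about 2 px (2–3°) short. The scene crops agree. I'll measure this to sub-pixel.

```bash
cat > short.py <<'E'
import sys
from h import *
g=lambda n:cv2.imread('pics/'+n,0)
k=sys.argv[1]
hub=np.array([581.8,90.7])
for n,pt,z in(("top",(289.7,212.3),148),("scene",(360.3,231),148),("scene",(359.5,240),126)):
    a,b=g(n+"0.png"),g(n+k+".png")
    w,s,e=cv2.calcOpticalFlowPyrLK(a,b,np.float32([[pt]]),None,winSize=(15,15),maxLevel=1)
    q=w[0,0]; A=plane(n,*pt,z)[:2]-hub;B=plane(n,*q,z)[:2]-hub
    an=lambda v:np.degrees(np.arctan2(v[1],v[0]))
    print(n,q,e.ravel(),"start",A.round(1),an(A).round(1),"now",B.round(1),an(B).round(1),"short deg",(an(B)-an(A)).round(2))
E
python3 short.py 4
```

```text
top [289.04446 210.68663] [2.1730556] start [ 19.7 -57.1] -71.0 now [ 21.8 -56.2] -68.8 short deg 2.26
scene [360.94513 231.91676] [2.977639] start [ 22.5 -54.6] -67.6 now [ 24.6 -53.8] -65.4 short deg 2.21
scene [360.08664 240.96045] [3.1881945] start [ 22.4 -54.7] -67.7 now [ 24.7 -54. ] -65.4 short deg 2.25
```

About 2.25° short, and all three measurements agree. I'll go back in and push 2.3 mm more: x from 625.8 to about 623.6.

```bash
python3 -m jog '{"delta_rot":[[0,0,0],[0,0,0],[0,0,0],[0,0,0],[0,0,0]],"translation":[[20,-40,0],[40,-80,0],[60,-120,0],[80,-160,0],[100,-200,0]],"hand":[-1,-1,-1,-1,-1]}'
python3 -m jog '{"delta_rot":[[0,0,0],[0,0,0],[0,0,0],[0,0,0],[0,0,0]],"translation":[[20,-40,0],[40,-80,0],[60,-120,0],[80,-160,0],[100,-200,0]],"hand":[-1,-1,-1,-1,-1]}'
python3 -m jog '{"delta_rot":[[0,0,0],[0,0,0],[0,0,0],[0,0,0],[0,0,0]],"translation":[[0,0,30],[0,0,60],[0,0,90],[0,0,105],[0,0,105]],"hand":[-1,-1,-1,-1,-1]}'
python3 -m jog '{"delta_rot":[[0,0,0],[0,0,0],[0,0,0],[0,0,0],[0,0,0]],"translation":[[-2,4,0],[-4,8,0],[-7,12,0],[-8,13,0],[-8,13,0]],"hand":[-1,-1,-1,-1,-1]}'
```

```text
t: 13.5
ee_pos: [537.0, -133.2, 221.8]
orientation: [-3.141, -0.002, 0.0]
ft_force: [0.4, 0.7, 0.5]
width: 0.2
t: 14.0
ee_pos: [636.3, 67.5, 221.7]
orientation: [-3.141, -0.003, 0.001]
ft_force: [0.8, -0.7, 0.6]
width: 0.5
t: 14.5
ee_pos: [634.2, 64.9, 114.4]
orientation: [3.141, 0.003, -0.007]
ft_force: [0.1, -0.8, 0.5]
width: 0.5
t: 15.0
ee_pos: [627.9, 50.5, 117.4]
orientation: [-3.142, -0.0, -0.002]
ft_force: [0.2, -1.1, 0.0]
width: 0.3
```

```bash
python3 -m jog '{"delta_rot":[[0,0,0],[0,0,0],[0,0,0],[0,0,0],[0,0,0]],"translation":[[-1,0.4,0],[-2,0.8,0],[-3,1.2,0],[-4,1.6,0],[-4,1.6,0]],"hand":[-1,-1,-1,-1,-1]}'
```

```text
t: 15.5
ee_pos: [624.0, 49.4, 116.8]
orientation: [-3.142, -0.001, -0.001]
ft_force: [2.2, 0.8, 0.2]
width: 0.4
```

```bash
python3 -m jog '{"delta_rot":[[0,0,0],[0,0,0]],"translation":[[-0.4,0.2,0],[-0.4,0.2,0]],"hand":[-1,-1]}'
python3 -m jog '{"delta_rot":[[0,0,0],[0,0,0],[0,0,0],[0,0,0],[0,0,0]],"translation":[[4,-4,0],[10,-13,0],[10,-13,-30],[10,-13,-70],[10,-13,-105]],"hand":[-1,-1,-1,-1,-1]}'
python3 -m jog '{"delta_rot":[[0,0,0],[0,0,0],[0,0,0],[0,0,0],[0,0,0]],"translation":[[-20,40,0],[-40,80,0],[-60,120,0],[-80,160,0],[-100,200,0]],"hand":[-1,-1,-1,-1,-1]}'
python3 -m jog '{"delta_rot":[[0,0,0],[0,0,0],[0,0,0],[0,0,0],[0,0,0]],"translation":[[-20,40,0],[-40,80,0],[-60,120,0],[-80,160,0],[-100,200,0]],"hand":[-1,-1,-1,-1,-1]}'
python3 -c "
from h import *
for n in('top','scene'): cv2.imwrite('pics/'+n+'5.png',optics.get_image(n)[:,:,::-1])"
python3 short.py 5
```

```text
t: 15.7
ee_pos: [623.5, 49.2, 116.8]
orientation: [-3.142, -0.001, -0.0]
ft_force: [2.0, 0.2, 1.4]
width: 0.5
t: 16.2
ee_pos: [633.3, 62.9, 222.7]
orientation: [3.142, 0.002, -0.002]
ft_force: [0.9, 0.0, 0.6]
width: 0.8
t: 16.7
ee_pos: [532.8, -138.7, 221.7]
orientation: [-3.141, -0.002, 0.001]
ft_force: [0.5, -0.0, 0.2]
width: 1.0
t: 17.2
ee_pos: [433.1, -339.1, 221.7]
orientation: [-3.141, -0.002, 0.0]
ft_force: [1.1, 0.5, 0.2]
width: 0.3
top [289.74753 212.49005] [1.4197222] start [ 19.7 -57.1] -71.0 now [ 19.4 -57.2] -71.3 short deg -0.25
scene [360.17944 231.04169] [1.7448611] start [ 22.5 -54.6] -67.6 now [ 22.5 -54.8] -67.6 short deg -0.01
scene [359.41345 239.87546] [1.8248612] start [ 22.4 -54.7] -67.7 now [ 22.1 -54.8] -68.0 short deg -0.3
```

The wheel is within 0.3° of its start in every view. Now the lever. I'll compute the arc table while moving beside it.

```bash
python3 -m jog '{"delta_rot":[[0,0,0],[0,0,0],[0,0,0],[0,0,0],[0,0,0]],"translation":[[20,-40,0],[40,-80,0],[60,-120,0],[80,-160,0],[95,-200,0]],"hand":[-1,-1,-1,-1,-1]}'
python3 -m jog '{"delta_rot":[[0,0,0],[0,0,0],[0,0,0],[0,0,0],[0,0,0]],"translation":[[10,-20,0],[18,-39,0],[18,-39,20],[18,-39,50],[18,-39,80]],"hand":[-1,-1,-1,-1,-1]}'
python3 -m jog '{"delta_rot":[[0,0,0],[0,0,0],[0,0,0],[0,0,0],[0,0,0]],"translation":[[0,0,20],[0,0,40],[0,0,58],[0,0,65],[0,0,65]],"hand":[-1,-1,-1,-1,-1]}'
python3 - <<'E'
import numpy as np
def p(a):
    a=np.radians(a);u=np.array([np.cos(a),np.sin(a)]);n=np.array([-u[1],u[0]]);return np.array([609,-137.5])+70*u-20*n
f=np.array([1,-1])
for s in range(165,277,25):
    print(s,p(s).round(1),[((p(s+5*k)-p(s))*f).round(1).tolist() for k in range(1,6)])
print(p(276.5))
E
```

```text
t: 17.8
ee_pos: [529.7, -135.0, 221.7]
orientation: [-3.141, -0.002, 0.0]
ft_force: [0.1, 0.3, 0.2]
width: 0.4
t: 18.3
ee_pos: [547.2, -97.2, 141.1]
orientation: [-3.142, -0.004, -0.001]
ft_force: [-1.1, -0.3, 0.3]
width: 0.7
t: 18.8
ee_pos: [546.0, -97.9, 75.7]
orientation: [-3.141, -0.002, 0.004]
ft_force: [-0.4, 0.1, 0.7]
width: 0.3
165 [ 546.6 -100.1] [[-3.0, 5.6], [-5.6, 11.4], [-7.6, 17.4], [-9.0, 23.6], [-10.0, 29.9]]
190 [ 536.6 -130. ] [[-0.4, 6.3], [-0.2, 12.7], [0.5, 19.0], [1.8, 25.2], [3.6, 31.3]]
215 [ 540.2 -161.3] [[2.3, 5.9], [5.2, 11.6], [8.5, 17.0], [12.3, 22.1], [16.5, 26.9]]
240 [ 556.7 -188.1] [[4.6, 4.4], [9.6, 8.3], [14.9, 11.8], [20.5, 14.8], [26.3, 17.4]]
265 [ 583.  -205.5] [[6.0, 2.0], [12.2, 3.5], [18.5, 4.4], [24.8, 4.8], [31.2, 4.6]]
[ 597.05278785 -209.31409417]
```

```bash
python3 -m jog '{"delta_rot":[[0,0,0],[0,0,0],[0,0,0],[0,0,0],[0,0,0]],"translation":[[-3,6,0],[-5.6,12,0],[-7.6,19,0],[-9,25,0],[-10,32,0]],"hand":[-1,-1,-1,-1,-1]}'
python3 -m jog '{"delta_rot":[[0,0,0],[0,0,0],[0,0,0],[0,0,0],[0,0,0]],"translation":[[-0.4,6.3,0],[-0.2,12.7,0],[0.5,19,0],[1.8,25,0],[3.6,31,0]],"hand":[-1,-1,-1,-1,-1]}'
python3 -m jog '{"delta_rot":[[0,0,0],[0,0,0],[0,0,0],[0,0,0],[0,0,0]],"translation":[[2.3,6,0],[5.2,11.6,0],[8.5,17,0],[12.3,22,0],[16.5,27,0]],"hand":[-1,-1,-1,-1,-1]}'
```

```text
t: 19.3
ee_pos: [536.7, -131.5, 77.2]
orientation: [-3.141, -0.0, -0.002]
ft_force: [2.2, 3.3, -0.5]
width: 0.1
t: 19.8
ee_pos: [539.9, -162.3, 76.5]
orientation: [-3.141, -0.001, 0.001]
ft_force: [-1.0, 3.2, 0.1]
width: 0.6
t: 20.3
ee_pos: [556.8, -189.3, 76.6]
orientation: [-3.141, -0.001, 0.001]
ft_force: [-1.4, 1.8, 0.3]
width: -0.0
```

```bash
python3 -m jog '{"delta_rot":[[0,0,0],[0,0,0],[0,0,0],[0,0,0],[0,0,0]],"translation":[[4.6,4.4,0],[9.6,8.3,0],[15,11.8,0],[20.5,14.8,0],[26,17.4,0]],"hand":[-1,-1,-1,-1,-1]}'
python3 -m jog '{"delta_rot":[[0,0,0],[0,0,0],[0,0,0],[0,0,0],[0,0,0]],"translation":[[2,0.6,0],[4,1.2,0],[6,1.8,0],[8,2.2,0],[8,2.2,0]],"hand":[-1,-1,-1,-1,-1]}'
python3 -m jog '{"delta_rot":[[0,0,0],[0,0,0],[0,0,0]],"translation":[[1,0.2,0],[2,0.3,0],[2,0.3,0]],"hand":[-1,-1,-1]}'
```

```text
t: 20.8
ee_pos: [583.1, -206.5, 76.6]
orientation: [3.142, 0.001, -0.0]
ft_force: [-2.3, 1.1, 0.0]
width: 0.2
t: 21.3
ee_pos: [590.9, -208.5, 76.6]
orientation: [3.141, 0.002, 0.0]
ft_force: [-1.0, 0.8, -0.0]
width: 0.5
t: 21.6
ee_pos: [592.7, -208.7, 76.7]
orientation: [-3.142, -0.001, 0.0]
ft_force: [-0.9, 0.5, -0.1]
width: 0.5
```

```bash
python3 -m jog '{"delta_rot":[[0,0,0],[0,0,0],[0,0,0]],"translation":[[1,0.1,0],[2,0.2,0],[2,0.2,0]],"hand":[-1,-1,-1]}'
python3 -m jog '{"delta_rot":[[0,0,0],[0,0,0]],"translation":[[1,0,0],[1,0,0]],"hand":[-1,-1]}'
python3 -m jog '{"delta_rot":[[0,0,0],[0,0,0]],"translation":[[1,0,0],[1,0,0]],"hand":[-1,-1]}'
```

```text
t: 21.9
ee_pos: [594.8, -209.0, 76.7]
orientation: [3.142, 0.001, 0.0]
ft_force: [-2.6, 0.8, -0.0]
width: 0.6
t: 22.1
ee_pos: [595.8, -209.0, 76.7]
orientation: [3.141, 0.001, 0.0]
ft_force: [-1.0, 1.2, -0.4]
width: 0.3
t: 22.3
ee_pos: [596.8, -209.1, 76.7]
orientation: [3.141, 0.001, 0.0]
ft_force: [-2.3, -0.2, -1.0]
width: 0.5
```

```bash
python3 -m jog '{"delta_rot":[[0,0,0],[0,0,0]],"translation":[[0.7,0,0],[0.7,0,0]],"hand":[-1,-1]}'
python3 -m jog '{"delta_rot":[[0,0,0],[0,0,0]],"translation":[[0.7,0,0],[0.7,0,0]],"hand":[-1,-1]}'
```

```text
t: 22.5
ee_pos: [597.1, -209.0, 76.6]
orientation: [3.142, 0.001, -0.001]
ft_force: [-4.2, 0.5, 0.6]
width: 0.2
t: 22.7
ee_pos: [597.2, -209.0, 76.6]
orientation: [-3.141, -0.001, 0.003]
ft_force: [-5.5, 0.5, 1.3]
width: 0.5
```

TCP has stalled while the force climbs past 5 N, so the lever is at its stop. I'll back off, clear the view and check.

```bash
python3 -m jog '{"delta_rot":[[0,0,0],[0,0,0],[0,0,0],[0,0,0],[0,0,0]],"translation":[[-5,0,0],[-16,0,0],[-16,0,-40],[-16,0,-90],[-16,0,-140]],"hand":[-1,-1,-1,-1,-1]}'
python3 -m jog '{"delta_rot":[[0,0,0],[0,0,0],[0,0,0],[0,0,0],[0,0,0]],"translation":[[-40,40,0],[-80,80,0],[-120,120,0],[-160,160,0],[-190,190,0]],"hand":[-1,-1,-1,-1,-1]}'
python3 -c "
from h import *
for n in('top','scene'): cv2.imwrite('pics/'+n+'6.png',optics.get_image(n)[:,:,::-1])
cv2.imwrite('pics/c6.png',np.vstack([cv2.imread('pics/top6.png')[90:380,120:560],cv2.imread('pics/scene6.png')[180:420,120:560]]))"
python3 short.py 6
```

```text
t: 23.2
ee_pos: [581.3, -208.9, 217.9]
orientation: [-3.141, -0.001, 0.001]
ft_force: [1.1, -0.8, 0.7]
width: 0.5
t: 23.7
ee_pos: [403.8, -387.0, 217.1]
orientation: [3.14, 0.002, 0.002]
ft_force: [0.4, -0.7, 0.3]
width: 0.4
top [289.76566 212.471  ] [1.2308333] start [ 19.7 -57.1] -71.0 now [ 19.4 -57.2] -71.3 short deg -0.24
scene [360.19302 230.96501] [1.5779166] start [ 22.5 -54.6] -67.6 now [ 22.4 -54.7] -67.8 short deg -0.15
scene [359.41437 239.90134] [1.5583333] start [ 22.4 -54.7] -67.7 now [ 22.2 -54.8] -67.9 short deg -0.25
```

View pics/c6.png

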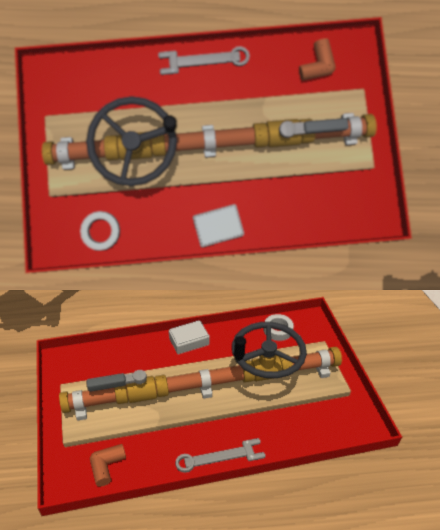

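The lever lies along the pipe, from (290,129) to (345,126) in the top crop. The handle is back at its start and the loose things haven't moved. Handing in.

```bash
python3 -c "
from workcell import ctrl
print(ctrl.close_job())"
```

```text
the job is handed in; nothing more can be done
None
```

I turned the hand wheel one full turn clockwise and then pushed the ball-valve lever fully round to open. I used only the closed fingertips, and the job was handed in at about 24 s of the 67 s allowed.

- **Wheel:** The first pass stopped about 2.3° short, so I went back and nudged it on. In the last pictures the handle is 0.15 to 0.25° past where it started, which is within what the pictures can measure. Forces printed during the pushes stayed around 2 to 4 N.
- **Lever:** It reached its stop. The fingertip stalled while the force rose to 5.5 N, and both camera views show the lever lying along the pipe.
- **Loose things:** By eye, the wrench, tape roll, junction box and elbow lie where they were at the start. I did not measure their positions.
- **Clearance:** The arm was raised and well clear of the rig when I handed in.

No check failed. The scene and top cameras disagreed by about 3° on the handle's absolute angle. I relied on the change between pictures from the same camera, and there the two agreed to about 0.3°.

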